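# Clip the wide sander insert into its storage clip

### The arm

A 7-joint arm with a two-finger parallel gripper is mounted at the origin on the work surface. World frame = base frame: x ahead of the robot, y to its left, z up, the work surface at z = 0. Lengths are in m, angles in rad, forces in N, time in s.
With the tool pointing down it reaches from about 0.425 to 0.95 m from the base axis. Payload 4.7 kg.
Tool frame: the origin (TCP) lies between the finger pads; the fingertips stand 25 mm ahead of it and the grasp point (between the pads) lies 6 mm ahead of it; z points along the fingers, y is the line along which they close (so a half turn about z gives the same grasp; the last joint's range is limited). The gripper opens to 85 mm and grips with 20 to 120 N. Pads are 22 mm wide; open, the fingers measure 114 mm over their backs; the gripper's body (76 mm by 85 mm) begins 54 mm behind the grasp point. The pads swing forward as they close: fully open they stand 13 mm farther back than shut.
Start: joints at [1.074, 0.469, -0.049, 1.532, 0.024, 1.141, -0.082], TCP at [0.304, -0.602, 0.256] pointing down, gripper open.
Joint ranges: [-2.59, 2.59], [-0.33, 1.99], [-1.39, 1.29], [0.1, 2.45], [-1.04, 4.18], [0.21, 1.99], [-2.66, 2.66]. Speed limits (rad/s): [2.57, 2.57, 3.14, 3.14, 3.14, 3.14, 3.14].

### API

Orientations are given as a 3x3 rotation matrix whose columns are the frame's x, y, z axes.
In Python, from rig import * gives the robot as it stands. Calls block until the motion is done:
- movep(position, orientation): joint-space move of the TCP to a pose.
- move_l(position, attitude=None, feed=0.15, until_force=None): straight line of the TCP; attitude=None keeps the orientation; feed is the mean speed in m/s. With until_force (N) it stops when the force on the tool has changed by that much, and returns True; else False.
- move_joints(angles): joint-space move.
- command_gripper(opening, newtons=None): finger opening in m; newtons is the grip in N (None keeps the last); returns when the fingers have stopped.
- sleep(seconds).
- inverse_kinematics(position, orientation): joint angles nearest the present ones, or None.
- sense(): the state.
- camera(name): name is "side" or "top"; returns (picture, depth): 400x640x3 uint8, red, green, blue; 400x640 float32, m along the optical axis (not along the pixel's ray), 0 where there is no reading.
- camera_params(name): a dict with "K" (3x3 intrinsics, pixels), "position" and "rotation" of the camera in the world. Camera axes: x right, y down, z forward; pixel columns grow to the right and rows downward; lengths in m; the calibration is good to about 2 mm. A picture is of the moment at which its call begins. camera_params takes no time and is no camera call.
A pose or a line that the arm cannot do raises Unreachable and nothing moves.
- finish_job(): hands the job in; it is judged then, once.
The state is a dict: "time_s": time; "joint_pos": joint angles; "qd": joint speeds; "joint_efforts": joint torques, N m; "position": TCP position; "tcp_rot": TCP orientation; "wrist_force": force on the tool from outside, world axes, zero at the start; "ft_torque": the same for the moment, N m; "finger_gap": finger opening in m; "gripper_force": force on a finger pad.
Only numpy, scipy, OpenCV 4.12 (cv2) and the standard library are available. Lean on these libraries where they do the work, as an engineer would, in place of code of your own. Each camera call takes 0.05 s, during which the arm holds its last target. There are 200 camera calls.

### The job

Take the wide black table insert out of its wooden stand and press its lower edge straight down between the two sprung jaws of the metal storage clip until it sits fully home on the clip's floor, upright and about midway along the jaws, then let go. Leave the narrow insert standing in its own stand.

Things in the scene. Friction and masses are not known exactly. Their poses are not given: they have to be found in the camera images.
- wide_insert: Insert to move: flat black plastic plate on edge, 120 mm wide (y), 8 thick (x), 105 high (z), 0.12 kg, faces alike; 50 mm round opening centred 48 mm above the lower edge, top 32 mm solid. Origin: middle of lower edge. Stands loose in a fixed light-wood block 60 x 136 mm, rims 32 mm above the bench, in an open groove 12 mm wide, floor 10 mm above the bench. Lift straight up.
- narrow_insert: The other insert, to be left alone: same black plastic, 8 mm thick (x) and 105 mm high (z), but only 80 mm wide (y), with a 24 mm opening. Stands in a like but shorter wooden block (96 mm long). Origin: middle of its lower edge.
- clip: Sprung edge clip fixed to the bench: dark steel base 110 (x) by 130 mm (y), 20 mm thick, an upright wall 56 mm high along each long side, and between them two bright aluminium jaws 100 mm long (y), 65 mm high, ends open. Origin: under the centre of the base, at bench height, z up. The slit between the jaws runs along y at x = 0, 2 mm wide when empty.
- clip_seat (a point): Middle of the clip's floor, where the middle of the plate's lower edge ends up: 20 mm above the bench; axes as the clip. From the slit, 20 mm above it, the jaws flare to a V mouth 26 mm wide, 45 mm above it. Each jaw slides apart along x on its own spring (2.2 N shut, 0.18 N more per mm, 12 mm travel) and pinches the plate; pressing through the slit takes some 5 to 20 N, then less.

How it is judged:
On the way:
1. the wide insert is pressed home between the jaws by the gripper (z of wide_insert in the frame of clip below 0.024 m and horizontal distance between wide_insert and clip below 0.025 m and contact force between the fingers and wide_insert above 0.5 N), for 0.1 s.
At the end, for the whole second after the job is handed in: The wide insert stands at rest and released between the clip's jaws, its lower edge within 4 mm of the clip's floor, its middle within 20 mm of the jaws' middle along them and 10 mm across, upright and in line with the jaws within 10 degrees (z of wide_insert in the frame of clip between 0.016 and 0.024 m and x of wide_insert in the frame of clip between -0.01 and 0.01 m and y of wide_insert in the frame of clip between -0.02 and 0.02 m and angle between wide_insert's own z axis and vertical below 0.175 rad and angle between the x axis of wide_insert and the x axis of clip, either way round below 0.175 rad and linear speed of wide_insert below 0.02 m/s); the robot touches nothing.
It fails at once if the narrow insert is moved more than 20 mm or tipped more than 17 degrees (distance of narrow_insert from where it was at the start of the episode above 0.02 m or angle between narrow_insert's own z axis and vertical above 0.3 rad).
It also fails if it takes over 48 s, if anything falls off the work surface, if the arm or the gripper's body presses on something with over 40 N, if the wrist force passes 120 N, or if a joint passes its speed limit or range.

## Working session

There is one attempt and no reset: what is moved stays moved. The work goes in short steps, each a Python script; the robot and the scene stay as the last script left them, time stands still between calls to the robot, and variables do not carry over. Pictures are saved under pics/ and viewed, at most 10 in all, crops included, and the job is handed in when it is done.

```bash
mkdir -p pics
python3 - <<'E'
from rig import *
import cv2,numpy as np
for n in("side","top"):
    p,d=camera(n); cv2.imwrite(f"pics/{n}0.png",p[:,:,::-1]); np.savez(f"{n}0.npz",p=p,d=d)
    c=camera_params(n); print(n,c["K"],c["position"],c["rotation"],(d>0).mean())
s=sense();print(s["time_s"],s["position"],s["tcp_rot"],s["finger_gap"])
E
```

```text
side [[375.05832816   0.         325.75699432]
 [  0.         375.05832816 205.51317793]
 [  0.           0.           1.        ]] [0.21752436 0.40895608 0.49451547] [[-0.81941448 -0.38534804  0.42434279]
 [-0.57319513  0.55434236 -0.60344999]
 [-0.00269291 -0.73770688 -0.67511577]] 0.99613671875
top [[453.10935389   0.         315.36514457]
 [  0.         453.10935389 202.31112815]
 [  0.           0.           1.        ]] [0.34567928 0.00366364 1.01779239] [[-0.00714895 -0.98520375  0.171238  ]
 [-0.9999517   0.00819817  0.00542094]
 [-0.00674457 -0.17119098 -0.98521478]] 0.996140625
0.1 [ 0.3041634  -0.60204159  0.25536215] [[ 8.92547703e-01  4.50952182e-01 -8.53278189e-04]
 [ 4.50952985e-01 -8.92546360e-01  1.54920394e-03]
 [-6.29734427e-05 -1.76752677e-03 -9.99998436e-01]] 0.08538150696017847
```

View pics/side0.png

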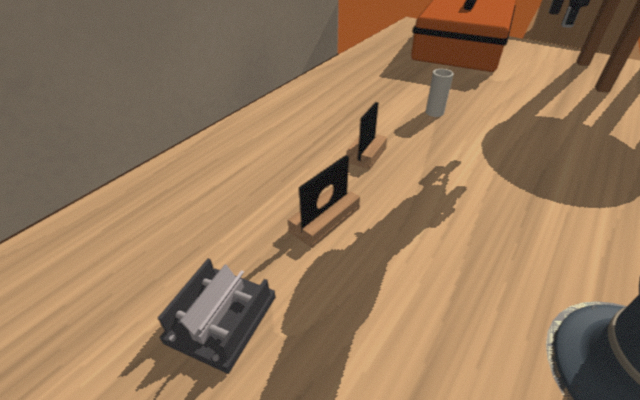

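View pics/top0.png

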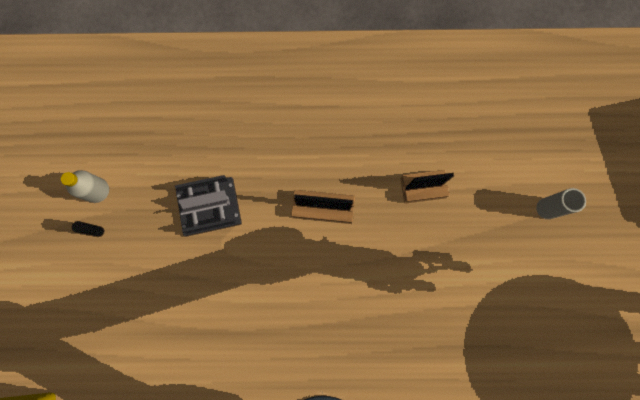

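The top view shows the clip at about (207,205), the wide insert at columns 293–354, rows 190–210, and the narrow one at about (428,182). The side view shows the clip at about (217,312), the wide insert at about (325,192) and the narrow one at about (368,130). Next I measure with depth from both views.

```bash
cat > h.py <<'E'
from rig import *
import cv2,numpy as np
def cloud(n,box,pd=None):
    p,d=pd if pd else camera(n); c=camera_params(n); x0,y0,x1,y1=box
    v,u=np.mgrid[y0:y1,x0:x1]; z=d[y0:y1,x0:x1]
    r=np.stack([u,v,np.ones_like(u)],-1)@np.linalg.inv(c["K"]).T*z[...,None]
    return (r@c["rotation"].T+c["position"])[z>0], p[y0:y1,x0:x1][z>0].astype(int)
def rect(P):
    (c,s,a)=cv2.minAreaRect((P[:,:2]*1000).astype(np.float32)); b=cv2.boxPoints((c,s,a))
    e=max(b[1]-b[0],b[2]-b[1],key=np.linalg.norm); ang=np.arctan2(e[1],e[0])
    return np.round(c,1),np.round(s,1),round(float(np.degrees(ang))%180,2)
E
python3 - <<'E'
from h import *
for n,b,bc in(("side",(285,145,365,245),(150,250,285,375)),("top",(280,175,365,230),(165,165,250,245))):
    f=np.load(n+"0.npz"); pd=(f["p"],f["d"])
    P,C=cloud(n,b,pd); m=(C.max(1)<45)&(P[:,2]>.045); Q=P[m]
    print(n,"plate",len(Q),rect(Q),"z",np.percentile(Q[:,2],[1,50,95,99]))
    T=Q[Q[:,2]>np.percentile(Q[:,2],99)-.006]; print(" top",len(T),rect(T))
    w=P[(~(C.max(1)<60))&(P[:,2]>.024)&(P[:,2]<.04)]; print(" block rim",len(w),rect(w),np.median(w[:,2]))
    P,C=cloud(n,bc,pd); print(" clip z hist",np.histogram(P[:,2],np.arange(-.005,.105,.01))[0])
    for lo,hi in((.066,.1),(.05,.066),(.012,.066)):
        q=P[(P[:,2]>lo)&(P[:,2]<hi)]; print("  ",lo,hi,len(q),rect(q),np.percentile(q[:,2],[50,98]))
    J=P[(C.min(1)>120)&(P[:,2]>.06)]; print("  bright",len(J),rect(J),J.mean(0))
E
```

```text
side plate 1243 (array([517.6, -68.9]), array([ 33.3, 252.8]), 98.08) z [0.04590041 0.08886259 0.11205496 0.11290802]
 top 224 (array([507.5,  -1. ]), array([118.5,   6.5]), 84.19)
 block rim 1250 (array([518.8, -72.2]), array([ 88.5, 287.8]), 97.33) 0.02886678362715725
 clip z hist [9011  431 2691 1093 1193 1625  731    0    0    0]Traceback (most recent call last):
  File "<stdin>", line 10, in <module>
    return _quantile_unchecked(
        a, q, axis, out, overwrite_input, method, keepdims, weights)
    return _ureduce(a,
                    func=_quantile_ureduce_func,
    ...<5 lines>...
                    overwrite_input=overwrite_input,
                    method=method)
    r = func(a, **kwargs)
    result = _quantile(arr,
                       quantiles=q,
    ...<2 lines>...
                       out=out,
                       weights=wgt)
    slices_having_nans = np.isnan(arr[-1, ...])
                                  ~~~^^^^^^^^^
IndexError: index -1 is out of bounds for axis 0 with size 0
```

Run:
```python
from h import *
for n,b,bc in(("side",(285,150,362,245),(150,250,285,375)),("top",(280,175,365,230),(165,165,250,245))):
    f=np.load(n+"0.npz"); pd=(f["p"],f["d"])
    P,C=cloud(n,b,pd); P,C=P[(P[:,1]>-.1)],C[(P[:,1]>-.1)]
    for lo,hi in((.095,.107),(.1075,.12),(.045,.12)):
        Q=P[(P[:,2]>lo)&(P[:,2]<hi)]; print(n,"plate",lo,len(Q),rect(Q),np.percentile(Q[:,2],[50,98]))
    w=P[(C.max(1)>60)&(P[:,2]>.024)&(P[:,2]<.036)]; print(" block rim",len(w),rect(w),np.median(w[:,2]))
    P,C=cloud(n,bc,pd)
    for lo,hi in((.059,.07),(.050,.0585),(.012,.07)):
        q=P[(P[:,2]>lo)&(P[:,2]<hi)]; print("  clip",lo,hi,len(q),rect(q),np.percentile(q[:,2],[50,98]),np.median(C[(P[:,2]>lo)&(P[:,2]<hi)],0))
    J=P[(C.min(1)>75)&(P[:,2]>.045)&(abs(np.ptp(C,axis=1))<25)]; print("  bright",len(J),rect(J),J[:,2].min(),J[:,2].max())
f=np.load("top0.npz");s=np.load("side0.npz")
a=cv2.resize(f["p"][165:245,165:365,::-1],None,fx=4,fy=4,interpolation=0)
b=cv2.resize(s["p"][250:375,150:285,::-1],None,fx=2,fy=2,interpolation=0)
c=np.zeros((320+250,800,3),np.uint8);c[:320]=a;c[320:,:270]=b;cv2.imwrite("pics/crop.png",c)
```

```text
side plate 0.095 285 (array([505.7,  -1.8]), array([121.7,   9.3]), 80.22) [0.10136018 0.10673024]
side plate 0.1075 315 (array([509.6,  -2.4]), array([120.8,  10.8]), 83.05) [0.11180584 0.1134562 ]
side plate 0.045 1457 (array([509.4,  -2.4]), array([121.8,  11.3]), 83.18) [0.08953919 0.1128428 ]
 block rim 1126 (array([509.9,  -1.8]), array([137.1,  61.7]), 83.85) 0.028911793306042793
  clip 0.059 0.07 517 (array([513.3, 256. ]), array([ 34.3, 100.3]), 102.32) [0.06132334 0.06320703] [156. 146. 143.]
  clip 0.05 0.0585 1262 (array([513.3, 255.8]), array([105.7, 110.8]), 101.93) [0.05325774 0.05797457] [79. 75. 74.]
  clip 0.012 0.07 7463 (array([512.7, 256.1]), array([110.2, 131.2]), 101.85) [0.03339952 0.06188069] [72. 69. 69.]
  bright 1270 (array([514. , 256.4]), array([ 99.9, 100.3]), 102.03) 0.045013929324172086 0.06403736651979369
top plate 0.095 57 (array([506.,  -6.]), array([118.2,   1.3]), 83.59) [0.10076793 0.10669263]
top plate 0.1075 264 (array([509.9,  -7. ]), array([119.1,   8.9]), 83.65) [0.11486013 0.11814057]
top plate 0.045 494 (array([509.8,  -7.3]), array([119.9,   9.1]), 83.68) [0.11098857 0.11783729]
 block rim 977 (array([509.8,  -7.3]), array([136. ,  60.8]), 83.74) 0.03190879739482522
  clip 0.059 0.07 275 (array([512.9, 250.8]), array([96.5, 99.2]), 102.47) [0.06300215 0.06718386] [115. 107. 104.]
  clip 0.05 0.0585 495 (array([513.8, 251.5]), array([105.2, 110.7]), 101.86) [0.05492479 0.05830125] [52. 50. 49.]
  clip 0.012 0.07 3006 (array([513.2, 250.6]), array([109.5, 131. ]), 102.19) [0.02649558 0.06439151] [52. 50. 49.]
  bright 483 (array([514.1, 250.9]), array([33.6, 99.8]), 101.96) 0.04503868981478665 0.06863723911850905
```

View pics/crop.png

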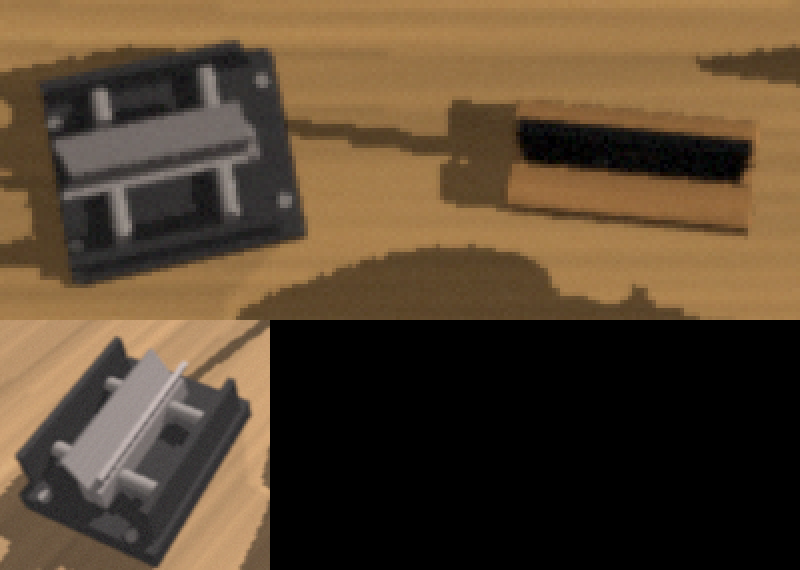

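The crop shows the clip and the wide insert's block clearly. The two views agree to about 5 mm in y and closely in x, and the sizes match: plate 120, block 136×60, clip 110×130. Averaged:
- **Plate:** (0.510, -0.005), long axis 83.7°, top at z 0.115.
- **Clip:** (0.513, 0.253), long axis 102.1°.

Now I grasp, lift and carry.

```bash
cat >> h.py <<'E'
def R(deg,flip=False):  # tool z down, tool y along horizontal direction deg
    a=np.radians(deg+(180 if flip else 0)); y=np.array([np.cos(a),np.sin(a),0]); z=np.array([0,0,-1.])
    return np.column_stack([np.cross(y,z),y,z])
PL=np.array([.5097,-.0047]); PN=-6.3; CL=np.array([.5130,.2535]); CN=12.1
def st(t=""):
    s=sense(); print(t,round(s["time_s"],2),np.round(s["position"],4),"gap",round(s["finger_gap"],4),"gf",np.round(s["gripper_force"],1),"F",np.round(s["wrist_force"],1),"T",np.round(s["ft_torque"],2))
E
python3 - <<'E'
from h import *
q0=np.array(sense()["joint_pos"])
for fl in(0,1):
    a=inverse_kinematics([*PL,.22],R(PN,fl)); b=inverse_kinematics([*CL,.23],R(CN,fl)); c=inverse_kinematics([*CL,.12],R(CN,fl))
    print(fl,*[None if q is None else np.round(q,2) for q in(a,b,c)])
cost=[np.inf if (a:=inverse_kinematics([*PL,.22],R(PN,f))) is None or inverse_kinematics([*CL,.12],R(CN,f)) is None else abs(np.array(a)-q0).max() for f in(0,1)]
f=int(np.argmin(cost)); print(f); open("flip","w").write(str(f))
movep([*PL,.22],R(PN,f)); st("above")
print(move_l([*PL,.106],feed=.1,until_force=8)); st("down")
command_gripper(0.0,80); st("grip")
E
```

```text
0 [ 0.43  0.3  -0.6   1.94  0.2   0.97 -0.38] [ 0.26  0.57 -1.11  1.77  0.55  1.16 -0.81] [ 0.16  0.66 -0.96  1.87  0.66  0.96 -0.9 ]
1 [ 0.83  0.48 -1.17  1.92  0.51  1.08  2.48] [ 0.29  0.6  -1.17  1.77  0.6   1.18  2.29] [ 0.27  0.79 -1.18  1.87  0.84  1.09  2.11]
0
above 2.36 [ 0.51   -0.0061  0.2199] gap 0.0856 gf 0.0 F [0.9 0.5 0.3] T [ 0.03  0.01 -0.05]
False
down 3.65 [ 0.5102 -0.0046  0.1066] gap 0.0854 gf 0.0 F [-0.1  0.1  0.7] T [-0.   -0.02  0.02]
grip 4.34 [ 0.51   -0.0046  0.1062] gap 0.0073 gf 78.2 F [ 0.7 -0.8  2.1] T [-0.02 -0.05  0.01]
```

Run:
```python
from h import *
move_l([*PL,.225],feed=.12); st("lift")
movep([*CL,.225],R(CN,0)); st("over clip")
move_l([*CL,.185],feed=.1); st(); sleep(.2)
for n,b in(("side",(100,100,330,380)),("top",(140,140,280,260))):
    pd=camera(n); P,C=cloud(n,b,pd); cv2.imwrite(f"pics/{n}1.png",pd[0][:,:,::-1])
    for lo,hi in((.095,.12),(.12,.14),(.16,.19),(.09,.195)):
        m=(C.max(1)<45)&(P[:,2]>lo)&(P[:,2]<hi)&(np.hypot(*(P[:,:2]-CL).T)<.09); q=P[m]
        if len(q)>9: print(n,lo,hi,len(q),rect(q),q[:,2].min(),q.mean(0))
```

```text
lift 5.48 [ 0.5091 -0.0048  0.2242] gap 0.0072 gf 77.9 F [-0.1 -0.4 -1.3] T [ 0.04 -0.01  0.02]
over clip 6.49 [0.5137 0.2513 0.2244] gap 0.007 gf 77.8 F [ 0.5  1.4 -1.8] T [-0.08 -0.05 -0.  ]
 7.04 [0.5133 0.2531 0.185 ] gap 0.0068 gf 77.9 F [ 0.1  1.1 -1.9] T [ 0.02 -0.01  0.03]
side 0.095 0.12 1035 (array([511.2, 256.7]), array([  9.5, 118.6]), 101.46) 0.0950193750843566 [0.50797511 0.26250103 0.10737931]
side 0.12 0.14 574 (array([510. , 256.7]), array([  6.3, 118. ]), 101.9) 0.12001491115460172 [0.50703637 0.26490979 0.12960913]
side 0.16 0.19 1042 (array([503.1, 254.9]), array([ 17.1, 119.1]), 100.29) 0.16001449501793674 [0.50162298 0.28073375 0.17472523]
side 0.09 0.195 3763 (array([505.5, 255.6]), array([ 22.1, 119.2]), 98.81) 0.0900045031643642 [0.50548124 0.27042412 0.14255899]
top 0.12 0.14 11 (array([525. , 192.7]), array([2.3, 7.1]), 171.47) 0.12226685585919772 [0.52459631 0.19289044 0.12938776]
top 0.16 0.19 16 (array([524.2, 192.3]), array([3. , 7.6]), 164.52) 0.16165053596041712 [0.52347381 0.19275809 0.17563935]
top 0.09 0.195 55 (array([524.3, 195.5]), array([8.4, 7.8]), 18.28) 0.09261106081700876 [0.52431588 0.19316219 0.15141028]
```

View pics/side1.png

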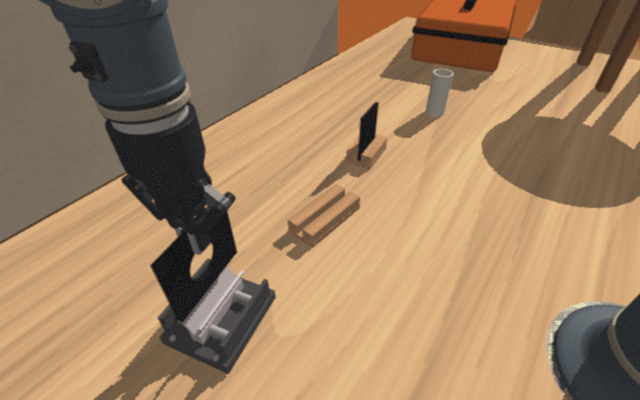

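The side view shows the insert held over the clip, with its lower edge running from about (152,265) to (175,322). In the side camera's frame it is centred on the clip and the yaw matches. I check tilt before pressing.

Run:
```python
from h import *
P,C=cloud("side",(100,100,330,380)); t=np.radians(102.1); L=np.array([np.cos(t),np.sin(t)]); N=np.array([-L[1],L[0]])*-1
d=P[:,:2]-np.array([.5130,.256]); a=d@L; n=d@N; z=P[:,2]
m=(C.max(1)<45)&(z>.075)&(z<.15)&(abs(n)<.02)&(abs(a)<.07)
A=np.c_[a,z-.1,np.ones(len(z))]
for _ in range(4):
    k=np.linalg.lstsq(A[m],n[m],rcond=None)[0]; m&=abs(A@k-n)<.003
print("n=k.[a,z-.1,1]",k,"tilt deg",np.degrees(k[1]),"yaw err",np.degrees(k[0]),m.sum())
lo=[z[m&(a>=x)&(a<x+.01)].min() for x in np.arange(-.055,.05,.01)]; print("bottom z",np.round(lo,4))
for zz in(.09,.1,.11): q=m&(abs(z-zz)<.004); print("ends",zz,a[q].min(),a[q].max())
```

```text
n=k.[a,z-.1,1] [-0.00122575 -0.00149964 -0.00419018] tilt deg -0.08592293213001527 yaw err -0.07023015452762818 2011
bottom z [0.0899 0.0901 0.0894 0.0898 0.0885 0.089  0.0888 0.0889 0.0873 0.0873
 0.0881]
ends 0.09 -0.0556328552859126 0.05997655757916936
ends 0.1 -0.05821286184228544 0.06010632588365934
ends 0.11 -0.057771776768741255 0.05979398388381976
```

Tilt and yaw errors are under 0.1° and the plate is centred on the slit, so I press.

Run:
```python
from h import *
command_gripper(0.0,110)
for z in(.15,.14,.132,.125,.120):
    h=move_l([*CL,z],feed=.05,until_force=45); st(f"{z} {h}")
    if h: break
else:
    print(move_l([*CL,.110],feed=.03,until_force=25)); st("seat")
P,C=cloud("side",(100,100,330,380)); t=np.radians(102.1); L=np.array([np.cos(t),np.sin(t)])
d=P[:,:2]-np.array([.5130,.256]); a=d@L; n=d@np.array([L[1],-L[0]])
m=(C.max(1)<45)&(P[:,2]>.07)&(abs(n)<.012)&(abs(a)<.07)
# top corners of plate away from the gripper
for s in(-1,1): q=m&(s*a>.035)&(P[:,2]<.14); print("top z at side",s,np.percentile(P[q,2],[90,98]))
pd=camera("side"); cv2.imwrite("pics/side2.png",pd[0][:,:,::-1])
```

```text
0.15 False 8.46 [0.5131 0.2537 0.1502] gap 0.0065 gf 107.8 F [ 0.3 -0.1 -0.6] T [-0.01 -0.02 -0.02]
0.14 False 8.81 [0.5129 0.2537 0.1397] gap 0.0062 gf 108.2 F [ 0.5  1.6 -0.6] T [ 0.26 -0.07 -0.06]
0.132 False 9.12 [0.5132 0.254  0.1323] gap 0.0063 gf 108.7 F [-0.1  0.4  1.8] T [ 0.35 -0.04 -0.11]
0.125 False 9.41 [0.5124 0.2531 0.1239] gap 0.0063 gf 107.9 F [ 0.4  1.  -4.1] T [ 0.38 -0.1  -0.13]
0.12 False 9.66 [0.5125 0.2531 0.1191] gap 0.0063 gf 107.8 F [-1.   0.5 -5. ] T [ 0.36 -0.15 -0.11]
True
seat 9.93 [0.5141 0.2537 0.1163] gap 0.0066 gf 109.2 F [ 0.5 -0.3  6.1] T [-0.07  0.19 -0.03]
top z at side -1 [0.12204313 0.12331703]
top z at side 1 [0.12224709 0.1234326 ]
```

View pics/side2.png

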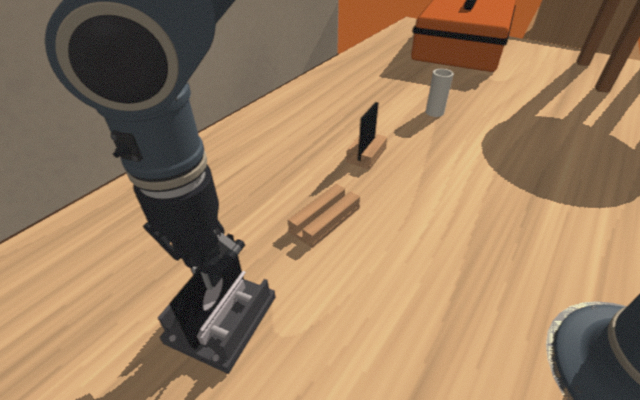

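The side view shows the plate down in the clip, lower edge hidden by the right jaw at about (215,305). It is level, with its top at about 0.125 after camera bias, and the stop came at the expected height. I press lightly once more, hold, release and check.

Run:
```python
from h import *
print(move_l([*CL,.112],feed=.03,until_force=20)); sleep(.3); st("press")
p=sense()["position"]
command_gripper(.085); st("open"); sleep(.3); move_l([p[0],p[1],.26],feed=.12); st("up")
movep([.5,.0,.28],R(PN,0)); sleep(.3); st("away")
t=np.radians(102.1); L=np.array([np.cos(t),np.sin(t)])
for n,b,y0 in(("side",(100,200,330,380),.256),("top",(140,140,280,260),.2507)):
    pd=camera(n); P,C=cloud(n,b,pd); d=P[:,:2]-np.array([.513,y0]); a=d@L; m=(P[:,2]>.075)&(np.hypot(*d.T)<.1); q=P[m]
    print(n,rect(q),"z",np.percentile(q[:,2],[50,98]),"along",a[m].min(),a[m].max(),"across",np.percentile((d@np.array([L[1],-L[0]]))[m],[2,98]))
    x=cv2.resize(pd[0][b[1]:b[3],b[0]:b[2],::-1],None,fx=2,fy=2); cv2.imwrite(f"pics/{n}3.png",x)
```

```text
True
press 10.54 [0.5141 0.2538 0.1163] gap 0.0061 gf 109.4 F [-2.1 -0.9  6.1] T [-0.07  0.51  0.01]
open 11.28 [0.5143 0.2538 0.1157] gap 0.0852 gf 0.0 F [ 0.4 -0.2  0.5] T [-0.02 -0.03 -0.1 ]
up 12.93 [0.5138 0.2534 0.2591] gap 0.085 gf 0.0 F [-0.1  0.2 -0.2] T [ 0.03 -0.03  0.05]
away 14.22 [0.5001 0.0011 0.2799] gap 0.0855 gf 0.0 F [-0.1 -0.3  0.2] T [-0.04  0.01  0.03]
side (array([512.7, 255.6]), array([ 10.7, 121.1]), 101.97) z [0.10787826 0.12346422] along -0.06086220717665445 0.06026464446007977 across [-0.00436275  0.00389295]
top (array([513.7, 250.7]), array([  9.4, 120.4]), 101.84) z [0.12011126 0.12697589] along -0.060330305111395095 0.060046208290778315 across [-0.00357581  0.00473906]
```

View pics/side3.png

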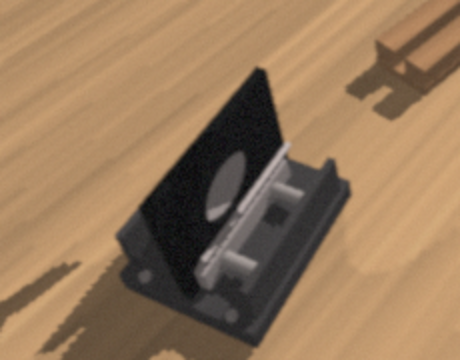

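The crop shows the plate upright between the jaws, corner at about (195,297). Both views put it within 1 mm of the clip's centre, with the top at 0.125 on average, which means it is fully home.

```bash
python3 -c "
from rig import *
print(finish_job())"
```

```text
the job is handed in; nothing more can be done
None
```

I pressed the wide insert home in the clip, let it go and handed the job in; it measured upright and centred to within about 1 mm, and the narrow insert was not touched.

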